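# Reload the solder carousel and lock it at the feed bracket

## Robot

A 6-joint arm with a two-finger parallel gripper is mounted at the origin on the work surface. World frame = base frame: x ahead of the robot, y to its left, z up, the work surface at z = 0. Lengths are in m, angles in rad, forces in N, time in s.
With the tool pointing down it reaches from about 0.425 to 1.125 m from the base axis. Payload 14.9 kg.
Tool frame: the origin (TCP) lies midway between the tips of the shut fingers; the grasp point (between the pads) lies manip.hold_point_z behind it (manip.hold_point_z is the distance from the TCP to the grasp point, in m); z points along the fingers, y is the line along which they close (so a half turn about z gives the same grasp; the last joint's range is limited). The gripper opens to 91 mm and grips with 3 to 60 N. Pads are 32 mm wide; open, the fingers measure 118 mm over their backs; the gripper's body (76 mm by 178 mm) begins 60 mm behind the grasp point.
Start: joints at [1.2, 0.379, 1.734, -0, 1.028, -0.033], TCP at [0.232, 0.66, 0.214] pointing down, gripper open.
Joint ranges: [-2.77, 2.77], [-0.74, 2.19], [0, 2.66], [-1.06, 4.2], [0.31, 2.87], [-3.08, 3.08]. Speed limits (rad/s): [1.89, 1.89, 2.39, 3.14, 3.14, 3.14].

## Interface

Orientations are given as a rotation vector (axis times angle).
In Python, from plant import status, optics, order, manip gives the robot as it stands.
- The arm moves only by the shell command python3 -m inch 'ROWS' [FORCE]. ROWS is JSON, a list of rows, each a list of 3 entries, a list of its own where there are three numbers: the shift along the tool's x, y, z each as a share of 60 cm, from -1 to 1, then the turn about the tool's z as a share of pi/2 rad, from -1 to 1, then the closure in counts, from 0 (fully open) to 255 (shut). In form: [[[x, y, z], spin, grip], ...]. A call has 1 to 10 rows; each row shifts and turns the commanded pose from where the row before left it, along the tool's axes as they then stand; what a row does not reach is not made up. A row lasts 1/10 s, in which the tool goes at most 50 mm and 8.59 degrees, less where a joint would pass 70% of its speed; a pose out of reach is approached as far as the arm can. A call with a number of a shift or a turn outside -1 to 1 is refused whole. A call with a gripper value outside its range is refused whole. The fingers move at their own pace and stop on an object; FORCE is the grip in N (left out, the last holds). Time passes only in rows, so rows that do not move let the fingers close. It gives the time, the measured TCP pose, the force, the opening and the grip force at its end, in the units of the state.
- status.sense(): the state, without advancing time (a new reading comes with each control period).
- optics.camera(name): name is "side" or "top" or "wrist"; returns the picture (420x560x3 uint8, red, green, blue); there is no depth.
- optics.get_calibration(name): a dict with "camera_matrix" (3x3 intrinsics, pixels), "R" (3x3) and "t" (3): a world point X has camera coordinates R X + t. Camera axes: x right, y down, z forward; pixel columns grow to the right and rows downward; lengths in m; the calibration is good to about 2 mm. A picture is of the moment at which its call begins: read the wrist's pose just before it. get_calibration takes no time and is no camera call; for the wrist camera it gives the pose at the moment of the call.
- order.job_done(): hands the job in; it is judged then, once.
The state is a dict: "time": time; "joint_pos": joint angles; "joint_velocities": joint speeds; "effort": joint torques, N m; "eef_pos": TCP position; "tcp_rot": TCP orientation; "wrist_force": force on the tool from outside, world axes, zero at the start; "ft_torque": the same for the moment, N m; "opening": finger opening in m; "grasp_force": force on a finger pad.
Only numpy, scipy, OpenCV 4.12 (cv2) and the standard library are available. Lean on these libraries where they do the work, as an engineer would, in place of code of your own. Each camera call takes 0.05 s, during which the arm holds its last target. There are 200 camera calls.

## Task

Put a new reel of solder on the bench carousel: turn the carousel by its tall post until the bare spindle clicks in at the wedge-shaped loading pointer, and lower the loose full solder reel onto the spindle, right down to the platter, without dropping it. Then turn the carousel back until the new reel clicks in under the feed bracket and swing the lock lever fully in. Leave the other things on the bench where they are.

Things in the scene. Friction and masses are not known exactly. Their poses are not given: they have to be found in the camera images.
- carousel_axis (a point): point on the carousel's vertical turning axis, on the platter's top face, 32 mm above the bench. Fixed to the carousel's grey base (a disc 320 mm across, 12 mm high, bolted down; place and yaw differ each time). Its x axis points at the feed bracket, z is up. The platter is a black disc 240 mm across, clicked by a plunger at its rim.
- carousel (a joint): platter angle, rad, counter-clockwise from above, stops at +-2.5. 0: bare spindle under the feed bracket; 2.0944 (120 deg): bare spindle at the loading pointer. Sprung detents (clicks) at 0 and every 1.0472 (60 deg): within 0.05 rad of one it centres itself when released; about 7 N at the turning post moves it in or out of a click. Between clicks it stays where left (1 N to turn).
- turning_post (a point): plain round upright aluminium post on the platter to turn it by, 14 mm in diameter, 95 mm from the axis, straight opposite the bare spindle. This point is on its centre line at height 136 mm, 12 mm below its top (148 mm), higher than all else on the carousel.
- spindle_foot (a point): foot of the bare steel spindle, on the platter's top face 70 mm from the axis, turning with the platter (z up). The spindle is 12 mm in diameter and stands 68 mm above this point, its top 9 mm tapered. The two other spindles, 120 degrees to either side on the same circle, carry part-used reels 56 mm across, up to 50 mm high, under 12 mm cap nuts.
- load_station (a point): where the spindle foot is when the bare spindle is at the loading pointer: 70 mm from the axis, 120 degrees counter-clockwise from the feed bracket. The pointer is an aluminium wedge on the base, just outside the platter, 48 mm high.
- feed_station (a point): where the spindle foot is when the spindle is at the feed bracket, 70 mm from the axis. The bracket is a steel post outside the platter with an 18 mm wide flat arm reaching in over this point, underside 106 mm, top 114 mm above the bench: it clears a seated reel, but no reel can be put on beneath it.
- reel_center (a point): centre (half-way up, on the axis) of the new full solder reel, standing loose on the bench: grey flanges 56 mm across, 50 mm high, filled with bright solder nearly to the flanges, bore 22 mm right through, about 0.25 kg. z along the bore, up. Seated on the platter this point is 25 mm above spindle_foot.
- lock (a joint): angle of the lock lever, rad; 0 = fully in (its tooth between the two steel lugs on the platter's rim, which meet it only when the carousel is at joint value 0), about 0.85 = fully out. Stays where it is left; about 2 N at the pin moves it.
- lock_pin (a point): upright dark steel pin on the lock lever to move it by, 12 mm in diameter; this point is on its centre line at height 100 mm, 14 mm below its top (114 mm). It is 62 mm from the pivot.
- lock_pivot (a point): vertical hinge axis of the lock lever, on the base beside the platter, height 42 mm. Seen from above the lever opens (value grows) counter-clockwise about it and closes clockwise.
- tape_roll: roll of tan tape lying flat, 72 mm across, 24 mm high, with a wide 51 mm hole; leave it alone. Origin at the middle of its underside.
- flux_jar: small white jar with green lid, 48 mm across, 42 mm high; leave it alone. Origin at the middle of its underside.
- dropper: white dropper bottle, 44 mm across, 100 mm high; leave it alone. Origin at the middle of its underside.
- phone: black phone lying flat, 150 x 72 x 9 mm; leave it alone. Origin at the middle of its underside.
- mouse: white computer mouse, 100 x 56 x 30 mm; leave it alone. Origin at the middle of its underside.
- screwdriver: screwdriver with green handle lying flat, 170 mm long; leave it alone. Origin at its underside.
- remote: white remote control lying flat, 135 x 44 x 20 mm; leave it alone. Origin at the middle of its underside.
Things that resemble listed ones, but are neither listed nor needed, are in the scene too. Several things look just like the part that bears reel_center: the one meant starts farthest to the robot's left.

How it is judged:
On the way, in this order (a step that is already met when the one before it is completed fails the run):
1. the bare spindle clicked in at the loading pointer (value of joint carousel between 2.0344 and 2.1544 rad and velocity of joint carousel between -0.1 and 0.1 rad/s), for 0.2 s.
2. the new reel fully down on the spindle while it stands at the loading pointer, hand off it (horizontal distance between reel_center and spindle_foot below 0.009 m and z of reel_center in the frame of spindle_foot between 0.021 and 0.029 m and angle between reel_center's own z axis and vertical below 0.12 rad and value of joint carousel between 2.0344 and 2.1544 rad and contact force between the fingers and reel below 0.1 N), for 0.2 s.
3. the carousel turned back and clicked in with the new reel under the feed bracket (horizontal distance between reel_center and spindle_foot below 0.009 m and z of reel_center in the frame of spindle_foot between 0.021 and 0.029 m and angle between reel_center's own z axis and vertical below 0.12 rad and value of joint carousel between -0.06 and 0.06 rad and velocity of joint carousel between -0.1 and 0.1 rad/s), for 0.2 s.
At the end, for the whole second after the job is handed in: The new reel is on the once-bare spindle, its axis within 9 mm of the spindle's, upright within 0.12 rad and within 4 mm of fully down; the carousel is at the feed bracket within 0.06 rad of joint value 0 and still; the lock lever is within 0.1 rad of fully in; the reel is at rest (all of step 3 and value of joint lock below 0.1 rad and linear speed of reel below 0.02 m/s); the robot touches nothing.
It fails at once if the reel was let go more than 12 mm above the platter over the spindle (dropped) (horizontal distance between reel_center and spindle_foot below 0.012 m and z of reel_center in the frame of spindle_foot above 0.037 m and contact force between the fingers and reel below 0.05 N).
It fails at once if the reel was tipped over (angle between reel_center's own z axis and vertical above 1 rad).
It fails at once if another thing on the bench was moved more than 30 mm (distance of any of tape_roll, flux_jar, dropper, phone, mouse, screwdriver, remote from where it was at the start of the episode above 0.03 m).
It also fails if it takes over 72 s, if anything falls off the work surface, if the arm or the gripper's body presses on something with over 40 N, if the wrist force passes 120 N, or if a joint passes its speed limit or range.

## Working session

There is one attempt and no reset: what is moved stays moved. The work goes in short steps, Python scripts to look and compute and a shell command to move; the robot and the scene stay as the last step left them, time stands still between calls to the robot, and variables do not carry over. Pictures are saved under pics/ and viewed, at most 10 in all, crops included, and the job is handed in when it is done.

```bash
ls; mkdir -p pics; python3 - <<'E'
from plant import status, optics, manip
import cv2
s=status.sense();print(s);print(manip.hold_point_z)
for n in("top","side"):
    cv2.imwrite(f"pics/{n}0.png",cv2.resize(optics.camera(n)[:,:,::-1],(800,600),interpolation=cv2.INTER_CUBIC));print(n,optics.get_calibration(n))
E
```

```text
pics
{'time': 0.0, 'joint_pos': array([ 1.19969229e+00,  3.79421380e-01,  1.73474898e+00, -3.40864323e-05,
        1.02852027e+00, -3.32981274e-02]), 'joint_velocities': array([ 0.00202458,  0.00085948,  0.00179972,  0.00035137, -0.00318241,
       -0.00033468]), 'effort': array([ 2.37569077e-05, -7.63739920e+01, -4.34377313e+01,  6.50877901e-02,
        4.23826114e-02, -1.14032157e-04]), 'eef_pos': array([0.23186415, 0.6600754 , 0.21329505]), 'tcp_rot': array([-5.28045318e-01, -3.09670210e+00,  1.69866977e-03]), 'wrist_force': array([-0.36488681,  0.16279519, -0.46469649]), 'ft_torque': array([ 0.02384749, -0.02840903,  0.01229055]), 'grasp_force': 0.0, 'opening': 0.09124480002129251}
0.0188
top {'camera_matrix': array([[413.75814645,   0.        , 278.32340475],
       [  0.        , 413.75814645, 209.94984032],
       [  0.        ,   0.        ,   1.        ]]), 'R': array([[ 0.02945241, -0.9994625 , -0.01439667],
       [-0.98047285, -0.02608516, -0.19491677],
       [ 0.19443646,  0.01985631, -0.98071412]]), 't': array([-0.055094  ,  0.46645045,  1.14295479])}
side {'camera_matrix': array([[425.58701309,   0.        , 286.70024217],
       [  0.        , 425.58701309, 213.16714475],
       [  0.        ,   0.        ,   1.        ]]), 'R': array([[ 0.9925904 , -0.12081894,  0.01292624],
       [-0.07500596, -0.69293332, -0.71708962],
       [ 0.09559503,  0.71080673, -0.6968611 ]]), 't': array([-0.4885964 ,  0.08081132,  1.38012592])}
```

View pics/top0.png

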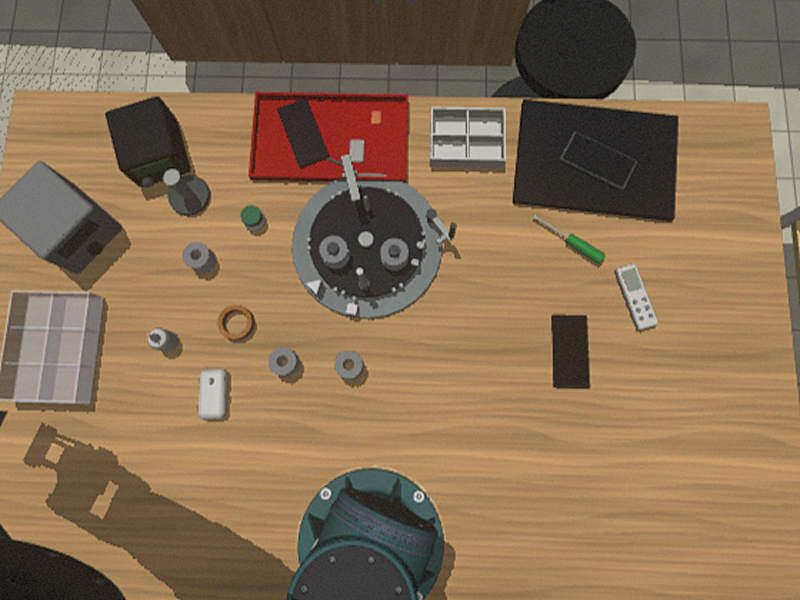

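View pics/side0.png

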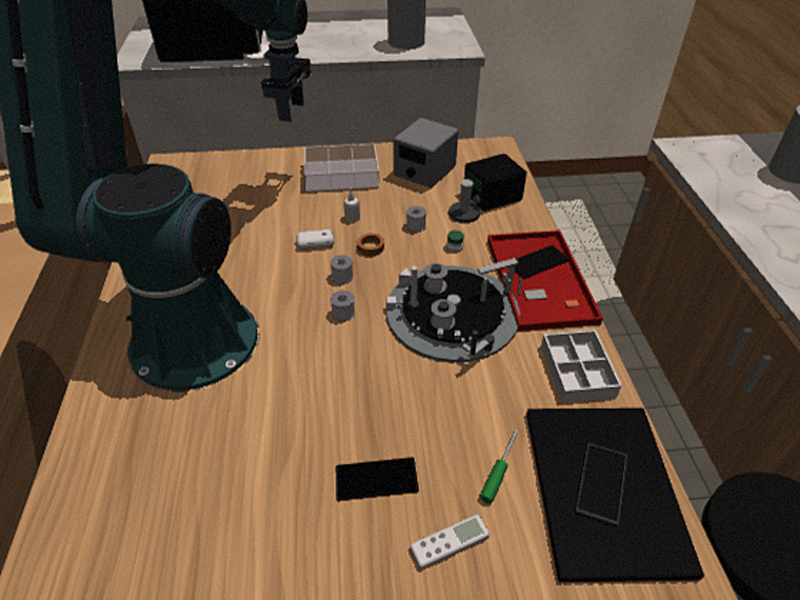

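Candidates for the new reel in the top view are (197,257), (284,362) and (349,366). The leftmost, at (197,257), is the one meant. The wedge pointer is at (315,288), the bracket arm runs (345,158)-(355,198), and the lock is at (440,225). Next I'll take enlarged crops.

```bash
python3 - <<'E'
from plant import optics
import cv2,numpy as np
im=optics.camera("top")[:,:,::-1]
a=cv2.resize(im[105:230,200:325],(600,600),interpolation=cv2.INTER_CUBIC)
b=cv2.resize(im[160:200,118:158],(200,200),interpolation=cv2.INTER_CUBIC)
o=np.zeros((600,800,3),np.uint8);o[:,:600]=a;o[:200,600:]=b
cv2.imwrite("pics/crop.png",o)
E
```

```text
(no output)
```

View pics/crop.png

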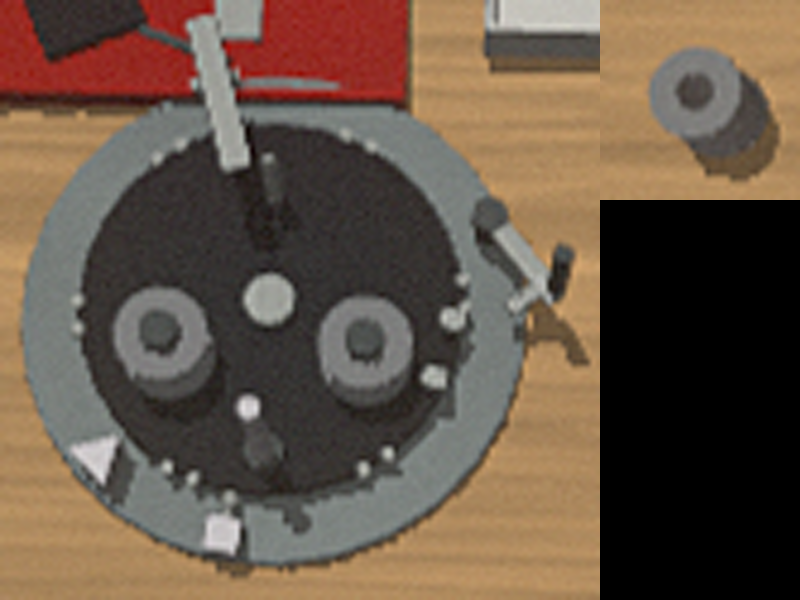

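The crop shows the post top at (248,407), the bare spindle top at (268,158), the lock pin top at (563,250), its pivot at (490,215) and the arm at (203,22)-(235,160). The reel top, in the inset, is at (93,92).

```bash
cat >h.py <<'E'
import numpy as np
from plant import optics,status,manip
from scipy.spatial.transform import Rotation as Ro
def ray(cal,u,v,z):
    K,R,t=cal["camera_matrix"],cal["R"],np.array(cal["t"])
    d=R.T@np.linalg.solve(K,[u,v,1]);c=-R.T@t
    return c+d*(z-c[2])/d[2]
def plan(x,y,z=None,yaw=None):
    "shift in tool axes in row shares (of .6 m) from present pose"
    s=status.sense();R=Ro.from_rotvec(s["tcp_rot"]).as_matrix()
    p=s["eef_pos"];d=np.array([x,y,p[2] if z is None else z])-p
    print("shares",np.round(R.T@d/.6,4),"yaxis deg",np.degrees(np.arctan2(R[1,1],R[0,1])),"p",np.round(p,4))
E
python3 - <<'E'
from h import *
T=optics.get_calibration("top")
c=lambda a,b,z:ray(T,200+a/4.8,105+b/4.8,z)
P={"post":c(248,407,.148),"spin":c(268,158,.100),"capL":c(158,330,.094),"capR":c(365,340,.094),"knob":c(269,300,.05),
"pin":c(563,250,.114),"pivot":c(490,215,.055),"armtip":c(235,162,.114),"armend":c(203,22,.114),"wedge":c(105,465,.048),"block":c(222,532,.04),
"baseL":c(23,320,.012),"baseR":c(527,320,.012),"baseB":c(285,567,.012),"reel":ray(T,118+93/5,160+92/5,.05)}
for k,v in P.items():print(k,np.round(v,4))
s=P["spin"];p=P["post"];d=s-p;print("axis from line",p+d*95/165,np.hypot(*d[:2]),np.degrees(np.arctan2(d[1],d[0])))
plan(*P["post"][:2])
E
```

```text
post [0.5    0.0281 0.148 ]
spin [0.6637 0.0269 0.1   ]
capL [0.5583 0.0875 0.094 ]
capR [ 0.5553 -0.0337  0.094 ]
knob [0.5916 0.0268 0.05  ]
pin [ 0.6063 -0.1469  0.114 ]
pivot [ 0.6475 -0.1065  0.055 ]
armtip [0.6554 0.0449 0.114 ]
armend [0.7424 0.0677 0.114 ]
wedge [0.4867 0.1214 0.048 ]
block [0.4492 0.05   0.04  ]
baseL [0.5863 0.184  0.012 ]
baseR [ 0.5943 -0.1325  0.012 ]
baseB [0.4335 0.0132 0.012 ]
reel [0.5498 0.3744 0.05  ]
axis from line [0.59424754 0.02739025 0.12036364] 0.16368002683328373 -0.43218027507630985
shares [-7.707e-01 -8.458e-01  7.000e-04] yaxis deg 70.64677204893997 p [0.2319 0.6602 0.2134]
```

```bash
python3 - <<'E'
from h import *
T=optics.get_calibration("top")
c=lambda a,b,z:ray(T,200+a/4.8,105+b/4.8,z)
m=[(169,152),(359,141),(465,292),(376,461),(180,472),(78,314)]
Q=np.array([c(a,b,.034) for a,b in m]);C=Q.mean(0);print("centre",C)
ang=lambda p,C=C:np.degrees(np.arctan2(p[1]-C[1],p[0]-C[0]))
print([round(ang(q)%60,1) for q in Q],[round(np.hypot(*(q-C)[:2]),3) for q in Q])
for n,p in dict(plunger=c(230,497,.036),block=c(222,532,.04),spin=c(268,158,.1),post=c(248,407,.148),wedge=c(105,465,.048),pivot=c(490,215,.055),lug1=c(453,316,.04),lug2=c(433,376,.04),tooth=c(518,303,.05),armtip=c(235,162,.114)).items():print(n,ang(p),np.hypot(*(p-C)[:2]))
print([ang(c(a,b,.048)) for a,b in((72,452),(118,436),(104,486))])
E
```

```text
centre [0.59426938 0.0266694  0.034     ]
[np.float64(35.0), np.float64(34.6), np.float64(35.0), np.float64(34.7), np.float64(34.6), np.float64(34.6)] [np.float64(0.119), np.float64(0.119), np.float64(0.12), np.float64(0.119), np.float64(0.119), np.float64(0.119)]
plunger 170.82105020177792 0.12434912726977349
block 170.86905010079113 0.14696144724834262
spin 0.16266089559185878 0.06941648172425051
post 179.12980737923155 0.09427004075627521
wedge 138.63850139909795 0.1433014427971281
pivot -68.22017315292617 0.14342500834610244
lug1 -93.5332910404831 0.1124836475241896
lug2 -114.11485593445559 0.11058643941395647
tooth -90.2750283147442 0.15138832307070377
armtip 16.59468857225044 0.0637667803941675
[np.float64(131.02494868530505), np.float64(135.52888594323338), np.float64(141.86019310011574)]
```

Carousel axis is at (0.594,0.027) and its yaw is about 15.7°. The joint is now at about -16°, so it needs about +136° to the loading pointer. First I turn the tool so it closes tangentially.

```bash
python3 -m inch '[[[0,0,0],0.094,0],[[0,0,0],0.094,0],[[0,0,0],0.094,0],[[0,0,0],0.094,0],[[0,0,0],0.094,0],[[0,0,0],0.094,0],[[0,0,0],0.094,0],[[0,0,0],0.094,0],[[0,0,0],0.094,0],[[0,0,0],0.094,0]]' 20
python3 -m inch '[[[0,0,0],0.094,0],[[0,0,0],0.094,0],[[0,0,0],0.094,0],[[0,0,0],0.094,0],[[0,0,0],0.094,0],[[0,0,0],0.094,0],[[0,0,0],0.094,0],[[0,0,0],0.094,0],[[0,0,0],0.094,0],[[0,0,0],0,0]]'
python3 -c "
from h import *
plan(.4993,.0275);print(status.sense()['joint_pos'])"
```

```text
time: 1.15
eef_pos: [0.2319, 0.6603, 0.2136]
tcp_rot: [2.48, 1.927, -0.001]
wrist_force: [-0.6, -0.2, -0.1]
opening: 0.0915
grasp_force: 0.0
time: 2.15
eef_pos: [0.232, 0.6603, 0.2137]
tcp_rot: [3.141, -0.007, -0.0]
wrist_force: [0.4, 0.9, -0.4]
opening: 0.0917
grasp_force: 0.0
shares [4.5000e-01 1.0528e+00 3.0000e-04] yaxis deg -90.2392866507052 p [0.232  0.6603 0.2137]
[1.19967443e+00 3.79067463e-01 1.73444489e+00 4.86144291e-06
 1.02848184e+00 2.77464462e+00]
```

```bash
python3 -m inch '[[[0.03,0.07,0],0,0],[[0.03,0.07,0],0,0],[[0.03,0.07,0],0,0],[[0.03,0.07,0],0,0],[[0.03,0.07,0],0,0],[[0.03,0.07,0],0,0],[[0.03,0.07,0],0,0],[[0.03,0.07,0],0,0]]'
python3 -m inch '[[[0.03,0.07,0],0,0],[[0.03,0.07,0],0,0],[[0.03,0.07,0],0,0],[[0.03,0.07,0],0,0],[[0.03,0.07,0],0,0],[[0.03,0.07,0],0,0],[[0,0,0],0,0],[[0,0,0],0,0]]'
python3 -c "
from h import *
import cv2
plan(.4993,.0275)
c=optics.get_calibration('wrist');cv2.imwrite('pics/w1.png',optics.camera('wrist')[:,:,::-1]);print(c)"
```

```text
time: 2.95
eef_pos: [0.3758, 0.3225, 0.214]
tcp_rot: [-3.141, -0.006, -0.0]
wrist_force: [1.3, -0.0, 0.7]
opening: 0.0914
grasp_force: 0.0
time: 3.75
eef_pos: [0.4831, 0.0713, 0.2138]
tcp_rot: [-3.142, 0.0, 0.0]
wrist_force: [-0.6, 0.3, 1.0]
opening: 0.0913
grasp_force: 0.0
shares [ 0.027  0.073 -0.   ] yaxis deg -90.01760154800509 p [0.4831 0.0713 0.2138]
{'camera_matrix': array([[332.42356387,   0.        , 281.01074957],
       [  0.        , 332.42356387, 205.58600897],
       [  0.        ,   0.        ,   1.        ]]), 'R': array([[-1.17793356e-03, -9.99999221e-01, -4.11987202e-04],
       [-9.59316049e-01,  1.01369395e-03,  2.82332588e-01],
       [-2.82331950e-01,  7.27794965e-04, -9.59316496e-01]]), 't': array([0.07194644, 0.43101279, 0.52905968])}
```

View pics/w1.png

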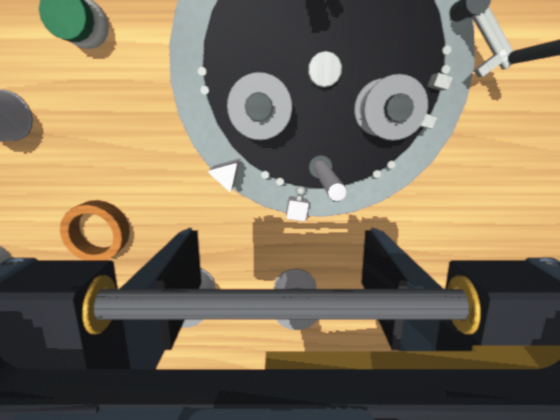

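The wrist view shows the post top at (337,192), the wedge at (225,175), reels at (258,105) and (398,107), and the plunger block at (297,208).

```bash
python3 -c "
from h import *
c=optics.get_calibration('wrist')
p=ray(c,337,192,.148);print(p,ray(c,325,68,.05));plan(p[0],p[1],.121)"
```

```text
[0.50303344 0.03087372 0.148     ] [0.59837675 0.03083949 0.05      ]
shares [0.0338 0.0688 0.1547] yaxis deg -89.97530605018024 p [0.4828 0.0721 0.2138]
```

```bash
python3 -m inch '[[[0.0155,0.0355,0],0,0],[[0.0155,0.0355,0],0,0],[[0,0,0.04],0,0],[[0,0,0.04],0,0],[[0,0,0.04],0,0],[[0,0,0.034],0,0],[[0,0,0],0,255],[[0,0,0],0,255],[[0,0,0],0,255],[[0,0,0],0,255]]' 25
python3 -m inch '[[[0,0,0],0,255],[[0,0,0],0,255]]'
```

```text
time: 4.8
eef_pos: [0.5022, 0.0297, 0.1226]
tcp_rot: [-3.142, 0.001, -0.003]
wrist_force: [-0.1, -0.1, 0.3]
opening: 0.0622
grasp_force: 0.0
time: 5.0
eef_pos: [0.5018, 0.0294, 0.122]
tcp_rot: [-3.142, 0.002, -0.001]
wrist_force: [0.6, 0.8, 0.2]
opening: 0.0461
grasp_force: 0.0
```

```bash
python3 -m inch '[[[0,0,0],0,255],[[0,0,0],0,255],[[0,0,0],0,255],[[0,0,0],0,255],[[0,0,0],0,255],[[0,0,0],0,255]]'
python3 -m inch '[[[0.0004,0.011,0],-0.0444,255],[[0.0004,0.011,0],-0.0444,255],[[0.0004,0.011,0],-0.0444,255],[[0.0004,0.011,0],-0.0444,255],[[0,0,0],0,255]]'
```

```text
time: 5.6
eef_pos: [0.5015, 0.0294, 0.1215]
tcp_rot: [3.142, -0.003, -0.0]
wrist_force: [0.2, -0.7, -0.5]
opening: 0.0135
grasp_force: 25.0
time: 6.1
eef_pos: [0.5053, 0.0029, 0.1215]
tcp_rot: [3.111, 0.435, -0.0]
wrist_force: [-0.9, -0.6, -0.0]
opening: 0.0134
grasp_force: 25.0
```

```bash
python3 -m inch '[[[0.0004,0.011,0],-0.0444,255],[[0.0004,0.011,0],-0.0444,255],[[0.0004,0.011,0],-0.0444,255],[[0.0004,0.011,0],-0.0444,255],[[0.0004,0.011,0],-0.0444,255],[[0.0004,0.011,0],-0.0444,255],[[0.0004,0.011,0],-0.0444,255],[[0.0004,0.011,0],-0.0444,255],[[0.0004,0.011,0],-0.0444,255],[[0.0004,0.011,0],-0.0444,255]]'
python3 -m inch '[[[0.0004,0.011,0],-0.0444,255],[[0.0004,0.011,0],-0.0444,255],[[0.0004,0.011,0],-0.0444,255],[[0.0004,0.011,0],-0.0444,255],[[0.0004,0.011,0],-0.0444,255],[[0.0004,0.011,0],-0.0444,255],[[0.0004,0.011,0],-0.0444,255],[[0.0004,0.011,0],-0.0444,255],[[0.0004,0.011,0],-0.0444,255],[[0.0004,0.011,0],-0.0444,255]]'
```

```text
time: 7.1
eef_pos: [0.5427, -0.0497, 0.1215]
tcp_rot: [2.775, 1.472, -0.003]
wrist_force: [-5.9, -9.1, 5.3]
opening: 0.0133
grasp_force: 25.0
time: 8.1
eef_pos: [0.6065, -0.0668, 0.1216]
tcp_rot: [2.103, 2.331, -0.003]
wrist_force: [0.4, -23.5, -2.5]
opening: 0.0137
grasp_force: 25.0
```

```bash
python3 -m inch '[[[0.0004,0.011,0],-0.0444,255],[[0.0004,0.011,0],-0.0444,255],[[0.0004,0.011,0],-0.0444,255],[[0.0004,0.011,0],-0.0444,255],[[0.0004,0.011,0],-0.0444,255],[[0.0004,0.011,0],-0.0444,255],[[0.0004,0.011,0],-0.0444,255],[[0.0004,0.011,0],-0.0444,255],[[0.0004,0.011,0],-0.0444,255],[[0.0004,0.011,0],-0.0444,255]]'
python3 -m inch '[[[0,0,0],0,255],[[0,0,0],0,255],[[0,0,0],0,255]]'
python3 -c "
from h import *
import cv2
s=status.sense();print(s['wrist_force'],s['joint_pos'])
d=s['eef_pos'][:2]-[.5965,.0294];print(np.hypot(*d),np.degrees(np.arctan2(d[1],d[0])))
im=optics.camera('top')[105:230,200:325,::-1]
cv2.imwrite('pics/t2.png',cv2.resize(im,(600,600),interpolation=cv2.INTER_CUBIC))"
```

```text
time: 9.1
eef_pos: [0.6672, -0.0385, 0.1218]
tcp_rot: [1.179, 2.904, -0.001]
wrist_force: [20.6, -18.0, -15.8]
opening: 0.0132
grasp_force: 25.0
time: 9.4
eef_pos: [0.6672, -0.0383, 0.1219]
tcp_rot: [1.183, 2.903, -0.0]
wrist_force: [19.3, -18.2, -14.7]
opening: 0.0131
grasp_force: 25.0
[ 19.31482038 -18.20537945 -14.73186228] [-0.091259    0.44157482  1.84011395 -0.0032556   0.85290186 -0.88612749]
0.09787663394748061 -43.77927378920375
```

View pics/t2.png

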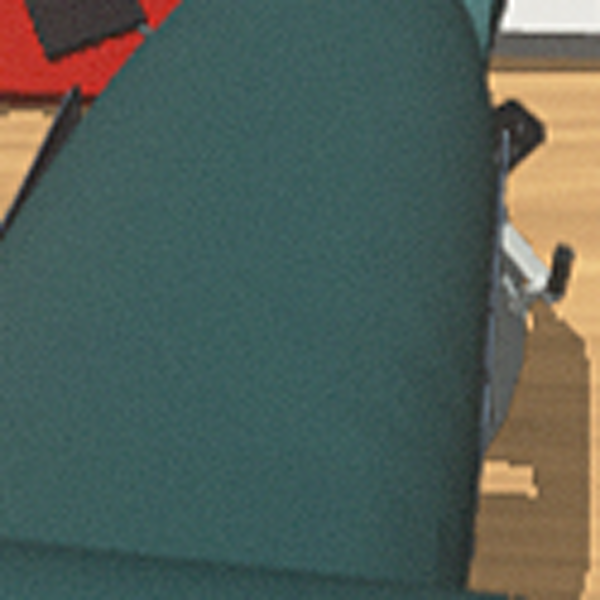

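The arm hides the carousel from above, so I'll release the post, rise, and look with the wrist camera.

```bash
python3 -m inch '[[[0,0,0],0,120],[[0,0,0],0,120],[[0,0,0],0,120],[[0,0,0],0,120],[[0,0,0],0,120],[[0,0,0],0,120]]'
python3 -m inch '[[[0,0,-0.06],0,60],[[0,0,-0.06],0,60],[[0,0,-0.06],0,0],[[-0.07,0,0],0,0],[[-0.07,0,0],0,0],[[0,0,0],0,0],[[0,0,0],0,0]]'
python3 -c "
from h import *
import cv2
plan(.55,.3744)
c=optics.get_calibration('wrist');cv2.imwrite('pics/w2.png',optics.camera('wrist')[:,:,::-1]);np.save('w2.npy',np.c_[c['camera_matrix'],c['R'],c['t']])"
```

```text
time: 10.05
eef_pos: [0.6642, -0.0364, 0.1215]
tcp_rot: [-1.183, -2.91, 0.0]
wrist_force: [0.1, 0.0, 0.1]
opening: 0.0482
grasp_force: 0.0
time: 10.75
eef_pos: [0.7243, -0.0956, 0.229]
tcp_rot: [-1.184, -2.909, 0.0]
wrist_force: [-0.2, 0.2, -0.0]
opening: 0.0913
grasp_force: 0.0
shares [7.550e-01 3.578e-01 4.000e-04] yaxis deg 45.71054534379093 p [ 0.7243 -0.0956  0.229 ]
```

View pics/w2.png

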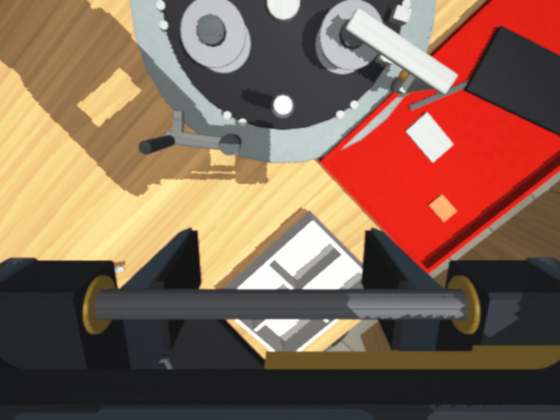

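The wrist view shows the post at (283,104), the knob at (284,5), pin top at (145,147), and rim pairs at (235,118), (347,109) and (162,14). I'll check the click angle from the pairs.

```bash
python3 - <<'E'
from h import *
from scipy.optimize import least_squares as L
a=np.load('w2.npy');c=dict(camera_matrix=a[:,:3],R=a[:,3:6],t=a[:,6])
Q=[ray(c,u,v,.034)[:2] for u,v in((235.5,118.5),(347,109),(162,14))]
C=L(lambda p:[np.hypot(*(q-p))-.1193 for q in Q],[.595,.028]).x
ang=lambda p:np.degrees(np.arctan2(p[1]-C[1],p[0]-C[0]))
print("C",C,[ang(q)%60 for q in Q]);p=ray(c,283,104,.148);print(p,ang(p),np.hypot(*(p[:2]-C)))
E
```

```text
C [0.59893057 0.02944778] [np.float64(50.52261882319087), np.float64(50.37514128736413), np.float64(49.67988257963802)]
[ 0.66592614 -0.03684563  0.148     ] -44.698175126861464 0.09425085123743003
```

Clicked in: the pairs are at 50.5° and the plunger is at 50.8°. Next the reel: I turn the tool to yaw 90°, clear of the iron stand, and go above it.

```bash
python3 -m inch '[[[0,0,0],-0.082,0],[[0,0,0],-0.082,0],[[0,0,0],-0.082,0],[[0,0,0],-0.082,0],[[0,0,0],-0.082,0],[[0,0,0],-0.082,0],[[0.018,0.066,0],0,0],[[0.018,0.066,0],0,0],[[0.018,0.066,0],0,0],[[0.018,0.066,0],0,0]]'
python3 -m inch '[[[0.018,0.066,0],0,0],[[0.018,0.066,0],0,0],[[0.018,0.066,0],0,0],[[0.018,0.066,0],0,0],[[0.018,0.066,0],0,0],[[0.018,0.066,0],0,0],[[0.018,0.066,0],0,0],[[0.018,0.066,0],0,0],[[0,0,0],0,0],[[0,0,0],0,0]]'
python3 -c "
from h import *
import cv2
plan(.553,.377)
c=optics.get_calibration('wrist');cv2.imwrite('pics/w3.png',optics.camera('wrist')[:,:,::-1]);np.save('w3.npy',np.c_[c['camera_matrix'],c['R'],c['t']])"
```

```text
time: 11.8
eef_pos: [0.6795, 0.0653, 0.2295]
tcp_rot: [0.002, -3.141, -0.0]
wrist_force: [-0.1, -0.5, -0.5]
opening: 0.0912
grasp_force: 0.0
time: 12.8
eef_pos: [0.593, 0.3808, 0.2294]
tcp_rot: [0.005, -3.141, 0.001]
wrist_force: [0.2, -0.1, 0.3]
opening: 0.091
grasp_force: 0.0
shares [ 0.0667 -0.006   0.    ] yaxis deg 90.1780288720789 p [0.593  0.3808 0.2294]
```

View pics/w3.png

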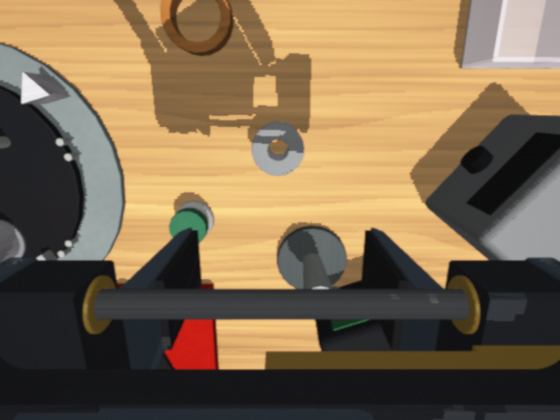

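The reel top is centred at (278,148), with its bore at (278,147). The iron stand is at (312,258) and the jar at (188,225).

```bash
python3 - <<'E'
from h import *
c=optics.get_calibration('wrist')
p=ray(c,278,148,.05);print(p,ray(c,312,258,.005),ray(c,312,280,.09));plan(p[0],p[1],.014)
E
```

```text
[0.55383892 0.3765115  0.05      ] [0.70133968 0.42023296 0.005     ] [0.68614594 0.41222097 0.09      ]
shares [ 0.066  -0.0053  0.359 ] yaxis deg 90.10959279808988 p [0.5935 0.3799 0.2294]
```

```bash
python3 -m inch '[[[0.066,-0.0055,0],0,0],[[0,0,0],0,0],[[0,0,0.07],0,0],[[0,0,0.07],0,0],[[0,0,0.07],0,0],[[0,0,0.07],0,0],[[0,0,0.05],0,0],[[0,0,0.029],0,0],[[0,0,0],0,0],[[0,0,0],0,0]]' 30
python3 -m inch '[[[0,0,0],0,255],[[0,0,0],0,255],[[0,0,0],0,255],[[0,0,0],0,255],[[0,0,0],0,255],[[0,0,0],0,255],[[0,0,0],0,255],[[0,0,0],0,255]]'
```

```text
time: 13.85
eef_pos: [0.5556, 0.3766, 0.0152]
tcp_rot: [-0.001, 3.141, 0.001]
wrist_force: [0.7, -0.2, 0.6]
opening: 0.0913
grasp_force: 0.0
time: 14.65
eef_pos: [0.5549, 0.3767, 0.0144]
tcp_rot: [-0.001, 3.142, 0.0]
wrist_force: [-1.6, -0.2, 5.5]
opening: 0.0545
grasp_force: 30.0
```

```bash
python3 -m inch '[[[0,0,-0.02],0,255],[[0,0,-0.04],0,255],[[0,0,-0.06],0,255],[[0,0,-0.06],0,255],[[0,0,-0.06],0,255],[[0,0,-0.06],0,255],[[0,0,-0.06],0,255],[[0,-0.02,0],0,255],[[-0.005,-0.04,0],0,255],[[-0.01,-0.06,0],0,255]]'
python3 -m inch '[[[-0.012,-0.06,0],0,255],[[-0.012,-0.06,0],0,255],[[-0.012,-0.06,0],0,255],[[-0.012,-0.06,0],0,255],[[-0.012,-0.06,0],0,255],[[-0.012,-0.05,0],0,255],[[-0.005,-0.02,0],0,255],[[0,0,0],0,255],[[0,0,0],0,255],[[0,0,0],0,255]]'
python3 -c "
from h import *
import cv2
plan(.548,.0786)
c=optics.get_calibration('wrist');cv2.imwrite('pics/w4.png',optics.camera('wrist')[:,:,::-1]);np.save('w4.npy',np.c_[c['camera_matrix'],c['R'],c['t']])"
```

```text
time: 15.65
eef_pos: [0.5631, 0.3042, 0.2298]
tcp_rot: [0.004, -3.141, 0.0]
wrist_force: [0.9, -0.0, -2.8]
opening: 0.0545
grasp_force: 30.0
time: 16.65
eef_pos: [0.6099, 0.0836, 0.2299]
tcp_rot: [0.003, -3.141, -0.0]
wrist_force: [-0.5, -0.8, -3.1]
opening: 0.0544
grasp_force: 30.0
shares [ 0.1031 -0.0082  0.    ] yaxis deg 90.10618872190824 p [0.6099 0.0836 0.2299]
```

View pics/w4.png

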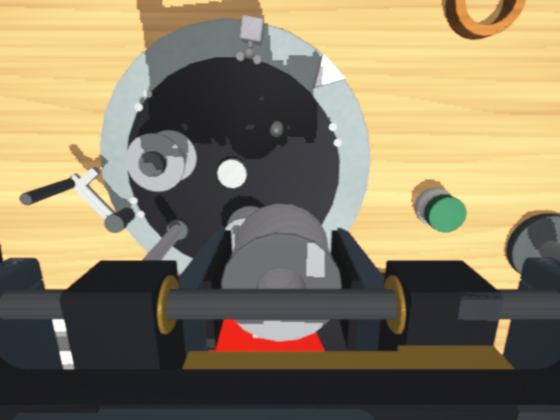

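The spindle top is the grey dot at about (277,129). The pair by the plunger at (247,57) is in line, so it is clicked. I'll check the dot against the expected projection.

```bash
python3 - <<'E'
from h import *
import cv2
c=optics.get_calibration('wrist')
im=cv2.imread('pics/w4.png',0);r=im[115:145,262:294]
_,_,st,ce=cv2.connectedComponentsWithStats((r>75).astype(np.uint8));print(st,ce+[262,115])
proj=lambda X:(lambda q:q[:2]/q[2])(c['camera_matrix']@(c['R']@np.array(X)+c['t']))
print(proj([.548,.0786,.1]),proj([.548,.0786,.032]),ray(c,277,129,.1),ray(c,277,129,.095))
print(im[120:140:2,266:290:2])
E
```

```text
[[  0   0  32  30 824]
 [  9   6  12  15 136]] [[277.71116505 129.70145631]
 [276.22058824 128.27941176]]
[275.50399352 129.22420662] [276.47485862 125.27563898] [0.54780436 0.07992793 0.1       ] [0.54810838 0.07987145 0.095     ]
[[ 39  40  39  39  43  51  48  39  38  39  37  39]
 [ 39  38  37  46  79  94  92  71  42  37  39  38]
 [ 39  38  41  76 101 105 104  95  60  38  39  44]
 [ 39  38  53  95 110 114 111 102  74  39  42  58]
 [ 38  38  70 100 118 131 118 104  76  39  41  55]
 [ 37  40  74  99 131 152 126 100  74  39  36  38]
 [ 37  38  66  87 111 126 108  91  66  38  36  37]
 [ 36  36  46  75  85  88  86  75  44  36  36  36]
 [ 36  36  37  44  61  68  62  44  36  36  38  54]
 [ 36  35  36  35  37  38  36  35  35  36  39  59]]
```

```bash
python3 -m inch '[[[0.04,-0.0068,0],0,255],[[0.04,0,0],0,255],[[0.0215,0,0],0,255],[[0,0,0],0,255],[[0,0,0.06],0,255],[[0,0,0.06],0,255],[[0,0,0.04],0,255],[[0,0,0.024],0,255],[[0,0,0],0,255],[[0,0,0],0,255]]'
python3 -m inch '[[[0,0,0.01],0,255],[[0,0,0.01],0,255],[[0,0,0.01],0,255]]'
python3 -c "
from h import *
plan(.549,.0795,.0474)"
```

```text
time: 17.7
eef_pos: [0.5503, 0.0787, 0.1205]
tcp_rot: [-0.002, 3.141, 0.0]
wrist_force: [-0.3, -0.0, -1.6]
opening: 0.0544
grasp_force: 30.0
time: 18.0
eef_pos: [0.5497, 0.0785, 0.1018]
tcp_rot: [-0.001, 3.141, 0.0]
wrist_force: [-0.1, 0.0, -3.8]
opening: 0.0544
grasp_force: 30.0
shares [0.0012 0.0016 0.0907] yaxis deg 90.05109536952713 p [0.5497 0.0785 0.1018]
```

```bash
python3 -m inch '[[[0.001,0.001,0.015],0,255],[[0,0,0.015],0,255],[[0,0,0.015],0,255],[[0,0,0.015],0,255],[[0,0,0.012],0,255],[[0,0,0.008],0,255],[[0,0,0.006],0,255],[[0,0,0],0,255],[[0,0,0],0,255]]'
```

```text
time: 18.9
eef_pos: [0.5489, 0.0791, 0.0503]
tcp_rot: [-0.001, 3.141, -0.0]
wrist_force: [1.2, 0.9, -2.8]
opening: 0.0545
grasp_force: 30.0
```

```bash
python3 -m inch '[[[0,0,0.002],0,255],[[0,0,0.002],0,255],[[0,0,0.0015],0,255],[[0,0,0],0,255],[[0,0,0],0,255]]'
```

```text
time: 19.4
eef_pos: [0.5488, 0.0791, 0.0469]
tcp_rot: [0.001, -3.142, -0.0]
wrist_force: [0.4, -0.1, -2.5]
opening: 0.0546
grasp_force: 30.0
```

```bash
python3 -m inch '[[[0,0,0.001],0,255],[[0,0,0.001],0,255],[[0,0,0],0,255],[[0,0,0],0,255]]'
```

```text
time: 19.8
eef_pos: [0.549, 0.0792, 0.0464]
tcp_rot: [-0.001, 3.141, 0.0]
wrist_force: [-5.3, 0.2, 12.3]
opening: 0.0547
grasp_force: 30.0
```

```bash
python3 -m inch '[[[0,0,0],0,0],[[0,0,0],0,0],[[0,0,0],0,0],[[0,0,0],0,0],[[0,0,0],0,0],[[0,0,0],0,0],[[0,0,0],0,0]]'
python3 -m inch '[[[0,0,-0.03],0,0],[[0,0,-0.06],0,0],[[0,0,-0.07],0,0],[[0,0,-0.07],0,0],[[0,0,-0.07],0.082,0],[[0,0,0],0.082,0],[[0,0,0],0.082,0],[[0,0,0],0.082,0],[[0,0,0],0.082,0],[[0,0,0],0.082,0]]'
python3 -c "
from h import *
import cv2
plan(.6657,-.037)
c=optics.get_calibration('wrist');im=optics.camera('wrist')[:,:,::-1]
cv2.imwrite('pics/w5.png',im)"
```

```text
time: 20.5
eef_pos: [0.5487, 0.0791, 0.0456]
tcp_rot: [0.001, -3.142, 0.0]
wrist_force: [0.4, -1.2, -0.3]
opening: 0.0913
grasp_force: 0.0
time: 21.5
eef_pos: [0.5487, 0.0791, 0.2256]
tcp_rot: [-1.19, -2.907, 0.0]
wrist_force: [0.8, -0.8, -0.2]
opening: 0.091
grasp_force: 0.0
shares [-0.2748 -0.0011 -0.    ] yaxis deg 45.46355879592889 p [0.5487 0.0791 0.2256]
```

View pics/w5.png

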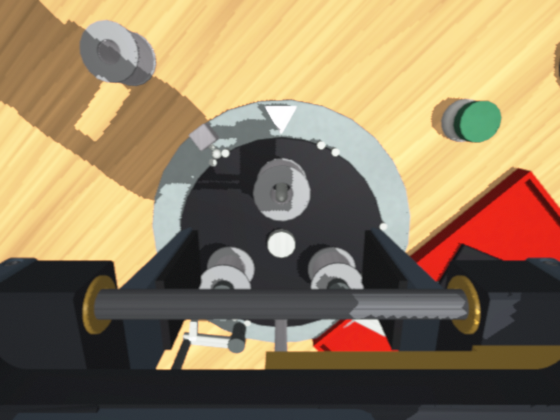

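The reel is seated at (282,190) by the wedge, with the spindle tip in its bore. Now back to the post.

```bash
python3 -m inch '[[[-0.06,0,0],0,0],[[-0.07,0,0],0,0],[[-0.07,0,0],0,0],[[-0.055,0,0],0,0],[[-0.02,0,0],0,0],[[0,0,0],0,0],[[0,0,0.06],0,0],[[0,0,0.06],0,0],[[0,0,0.04],0,0],[[0,0,0.014],0,0]]' 25
python3 -m inch '[[[0,0,0],0,255],[[0,0,0],0,255],[[0,0,0],0,255],[[0,0,0],0,255],[[0,0,0],0,255],[[0,0,0],0,255],[[0,0,0],0,255],[[0,0,0],0,255],[[0,0,0],0,255],[[0,0,0],0,255]]'
```

```text
time: 22.55
eef_pos: [0.6646, -0.0348, 0.1188]
tcp_rot: [-1.179, -2.908, 0.002]
wrist_force: [-0.4, -0.2, 0.4]
opening: 0.0913
grasp_force: 0.0
time: 23.55
eef_pos: [0.6669, -0.036, 0.1212]
tcp_rot: [-1.183, -2.91, 0.0]
wrist_force: [0.5, 0.0, -0.4]
opening: 0.014
grasp_force: 0.0
```

```bash
python3 -m inch '[[[0,0,0],0,255],[[0,0,0],0,255]]'
python3 -c "
from h import *
plan(.6657,-.037,.121);print(status.sense()['joint_pos'])"
```

```text
time: 23.75
eef_pos: [0.667, -0.0361, 0.1212]
tcp_rot: [-1.183, -2.91, 0.0]
wrist_force: [0.1, -0.7, 0.2]
opening: 0.0133
grasp_force: 25.0
shares [ 0.0004 -0.0026  0.0003] yaxis deg 45.768594441783165 p [ 0.667  -0.0361  0.1212]
[-8.88710541e-02  4.44627089e-01  1.83699220e+00 -1.03236671e-04
  8.60081866e-01 -8.87616366e-01]
```

```bash
python3 -m inch '[[[0.0002,-0.005,0],0.02,255],[[0.0004,-0.011,0],0.0444,255],[[0.0004,-0.011,0],0.0444,255],[[0.0004,-0.011,0],0.0444,255],[[0.0004,-0.011,0],0.0444,255],[[0.0004,-0.011,0],0.0444,255],[[0.0004,-0.011,0],0.0444,255],[[0.0004,-0.011,0],0.0444,255],[[0.0004,-0.011,0],0.0444,255],[[0.0004,-0.011,0],0.0444,255]]'
python3 -m inch '[[[0.0004,-0.011,0],0.0444,255],[[0.0004,-0.011,0],0.0444,255],[[0.0004,-0.011,0],0.0444,255],[[0.0004,-0.011,0],0.0444,255],[[0.0004,-0.011,0],0.0444,255],[[0.0004,-0.011,0],0.0444,255],[[0.0004,-0.011,0],0.0444,255],[[0.0004,-0.011,0],0.0444,255],[[0.0004,-0.011,0],0.0444,255],[[0.0004,-0.011,0],0.0444,255]]'
python3 -m inch '[[[0.0004,-0.011,0],0.0444,255],[[0.0004,-0.011,0],0.0444,255],[[0.0004,-0.011,0],0.0444,255],[[0.0004,-0.011,0],0.0444,255],[[0.0004,-0.011,0],0.0444,255],[[0.0004,-0.011,0],0.0444,255],[[0,0,0],0,255],[[0,0,0],0,255]]'
python3 -c "
from h import *
d=status.sense()['eef_pos'][:2]-[.598,.0295];print(np.degrees(np.arctan2(d[1],d[0])),np.hypot(*d));plan(0,0)"
```

```text
time: 24.75
eef_pos: [0.612, -0.0641, 0.1212]
tcp_rot: [2.066, 2.366, 0.0]
wrist_force: [1.5, -1.8, -1.9]
opening: 0.0135
grasp_force: 25.0
time: 25.75
eef_pos: [0.5483, -0.0504, 0.1212]
tcp_rot: [2.75, 1.518, -0.001]
wrist_force: [-0.9, -3.3, -0.7]
opening: 0.0133
grasp_force: 25.0
time: 26.55
eef_pos: [0.5202, -0.0229, 0.1212]
tcp_rot: [-3.003, -0.923, 0.002]
wrist_force: [-4.0, -2.9, 1.8]
opening: 0.0135
grasp_force: 25.0
-146.03541033000735 0.09385236057551859
shares [-0.6959 -0.5185  0.0009] yaxis deg -55.835220601259444 p [ 0.5202 -0.0229  0.1212]
```

```bash
python3 -m inch '[[[0.0005,-0.0127,0],0.0511,255],[[0.0005,-0.0127,0],0.0511,255],[[0.0005,-0.0127,0],0.0511,255],[[0.0005,-0.0127,0],0.0511,255],[[0,0,0],0,255],[[0,0,0],0,255],[[0,0,0],0,255]]'
python3 -m inch '[[[0,0,0],0,120],[[0,0,0],0,120],[[0,0,0],0,120],[[0,0,0],0,120],[[0,0,0],0,120]]'
python3 -m inch '[[[0,0,-0.04],0,60],[[0,0,-0.07],0,60],[[0,0,-0.07],0,60],[[-0.05,0,0],0,60],[[-0.05,0,0],0,60],[[0,0,0],0,60],[[0,0,0],0,60]]'
python3 - <<'E'
from h import *
import cv2
plan(.606,-.147)
im=optics.camera('wrist')[:,:,::-1];o=np.zeros((420,800,3),np.uint8);o[:,:560]=im
t=optics.camera('top')[105:230,200:325,::-1];o[:240,560:]=cv2.resize(t,(240,240))
cv2.imwrite('pics/w6.png',o)
E
```

```text
time: 27.25
eef_pos: [0.5076, 0.0044, 0.1212]
tcp_rot: [-3.111, -0.434, 0.002]
wrist_force: [-5.7, -1.0, 2.9]
opening: 0.0134
grasp_force: 25.0
time: 27.75
eef_pos: [0.5079, 0.0048, 0.1213]
tcp_rot: [3.112, 0.429, 0.0]
wrist_force: [-0.7, 0.3, 0.6]
opening: 0.0476
grasp_force: 0.0
time: 28.45
eef_pos: [0.4501, -0.0115, 0.2296]
tcp_rot: [3.112, 0.428, 0.002]
wrist_force: [1.4, -0.4, 0.4]
opening: 0.07
grasp_force: 0.0
shares [0.1892 0.2876 0.0003] yaxis deg -74.34227655497479 p [ 0.4501 -0.0115  0.2296]
```

View pics/w6.png

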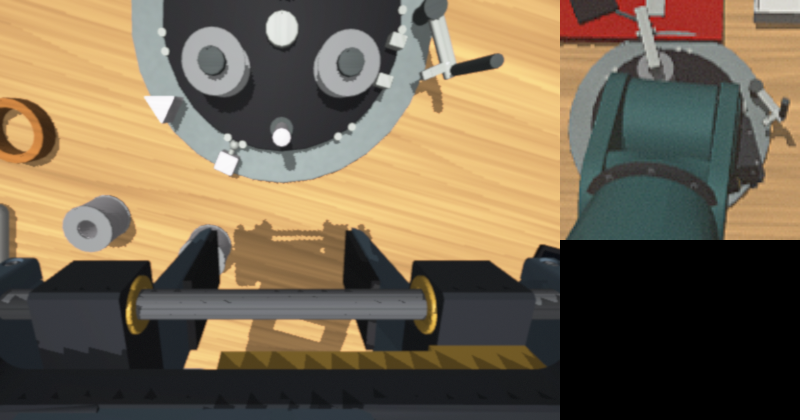

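The new reel is under the bracket (inset), and the plunger block at (227,163) is in line with its rim pair at (236,144), so it is clicked. The lock pin top is at (497,61), its foot at about (447,73), and the pivot at (432,8).

```bash
python3 - <<'E'
from h import *
from scipy.spatial.transform import Rotation as Ro
c=optics.get_calibration('wrist')
P=ray(c,497,61,.114);V=ray(c,432,8,.062);F=ray(c,447,72,.055);L=ray(c,391,60,.045)
for v in(P,V,F,L):print(np.round(v,4))
d=(P-V)[:2];print(np.hypot(*d),np.degrees(np.arctan2(d[1],d[0])))
plan(*P[:2],.085)
E
```

```text
[ 0.6088 -0.1464  0.114 ]
[ 0.6482 -0.0982  0.062 ]
[ 0.6034 -0.1361  0.055 ]
[ 0.6009 -0.0824  0.045 ]
0.0622583955041292 -129.25948517750587
shares [0.1926 0.2878 0.2408] yaxis deg -74.3178401371466 p [ 0.4508 -0.0113  0.2294]
```

```bash
python3 -m inch '[[[0.0385,0.0576,0],0,60],[[0.0385,0.0576,0],0,60],[[0.0385,0.0576,0],0,60],[[0.0385,0.0576,0],0,60],[[0.0385,0.0576,0],0,60],[[0,0,0],-0.0784,60],[[0,0,0],-0.0784,60],[[0,0,0],-0.0784,60],[[0,0,0],-0.0784,60],[[0,0,0],-0.0784,60]]'
python3 -c "
from h import *
plan(.6088,-.1464,.0815)"
```

```text
time: 29.55
eef_pos: [0.6087, -0.1465, 0.2286]
tcp_rot: [-2.832, -1.359, 0.001]
wrist_force: [-0.3, -0.3, 0.1]
opening: 0.07
grasp_force: 0.0
shares [3.000e-04 2.000e-04 2.452e-01] yaxis deg -38.737050201715284 p [ 0.6087 -0.1465  0.2286]
```

```bash
python3 -m inch '[[[0,0,0.06],0,60],[[0,0,0.07],0,60],[[0,0,0.06],0,60],[[0,0,0.04],0,60],[[0,0,0.015],0,60],[[0,0,0],0,60],[[0,0,0],0,255],[[0,0,0],0,255],[[0,0,0],0,255],[[0,0,0],0,255]]' 25
python3 -m inch '[[[0,0,0],0,255],[[0,0,0],0,255],[[0,0,0],0,255],[[0,0,0],0,255],[[0,0,0],0,255]]'
```

```text
time: 30.55
eef_pos: [0.6084, -0.1467, 0.0831]
tcp_rot: [2.835, 1.351, 0.001]
wrist_force: [0.2, 0.4, 0.4]
opening: 0.0408
grasp_force: 0.0
time: 31.05
eef_pos: [0.608, -0.1466, 0.0822]
tcp_rot: [2.836, 1.351, 0.0]
wrist_force: [0.4, -1.2, 0.1]
opening: 0.0115
grasp_force: 25.0
```

Pin gripped (11.5 mm). Swinging it in.

```bash
python3 -m inch '[[[0.00025,-0.0072,0],0.0444,255],[[0.00025,-0.0072,0],0.0444,255],[[0.00025,-0.0072,0],0.0444,255],[[0.00025,-0.0072,0],0.0444,255],[[0.00025,-0.0072,0],0.0444,255],[[0.00025,-0.0072,0],0.0444,255],[[0.00025,-0.0072,0],0.0444,255],[[0.00025,-0.0072,0],0.0444,255],[[0.00025,-0.0072,0],0.0444,255],[[0,0,0],0,255]]'
python3 -m inch '[[[0.00025,-0.0072,0],0.0444,255],[[0.00025,-0.0072,0],0.0444,255],[[0,0,0],0,255],[[0,0,0],0,255]]'
```

```text
time: 32.05
eef_pos: [0.5906, -0.1141, 0.0827]
tcp_rot: [3.114, 0.405, 0.012]
wrist_force: [24.3, 4.9, -18.8]
opening: 0.0115
grasp_force: 25.0
time: 32.45
eef_pos: [0.5896, -0.1083, 0.083]
tcp_rot: [3.131, 0.192, 0.014]
wrist_force: [24.2, -20.8, -21.1]
opening: 0.0116
grasp_force: 25.0
```

```bash
python3 -m inch '[[[0,0,0],0,170],[[0,0,0],0,170],[[0,0,0],0,170],[[0,0,0],0,170]]'
python3 -m inch '[[[0,0,0],0,255],[[0,0,0],0,255],[[0,0,0],0,255],[[0,0,0],0,255],[[0,0,0],0,255]]'
python3 -c "
from h import *
plan(.586,-.1,.082)
s=status.sense();print(s['wrist_force'],s['opening'])"
```

```text
time: 32.85
eef_pos: [0.5852, -0.1058, 0.0821]
tcp_rot: [-3.136, -0.192, 0.001]
wrist_force: [0.2, 0.3, 0.1]
opening: 0.0302
grasp_force: 0.0
time: 33.35
eef_pos: [0.5859, -0.1085, 0.0824]
tcp_rot: [3.132, 0.193, 0.002]
wrist_force: [0.1, -28.6, -5.9]
opening: 0.0113
grasp_force: 25.0
shares [ 0.0019 -0.0141  0.0006] yaxis deg -82.96564067826579 p [ 0.5859 -0.1085  0.0824]
[  0.09810292 -28.56242125  -5.91100633] 0.01134075496519174
```

The pin is at a hard stop around y=-0.1085, after roughly 40° of travel. I'll check against the geometry whether the tooth should be fully in.

```bash
python3 - <<'E'
import cv2,numpy as np
from h import *
from scipy.spatial.transform import Rotation as Ro
# rebuild wrist calibration for w6 from current one: camera is fixed in tool frame
c=optics.get_calibration('wrist');s=status.sense()
Rt=Ro.from_rotvec(s['tcp_rot']).as_matrix();A=c['R']@Rt;b=c['R']@s['eef_pos']+c['t']
R0=Ro.from_rotvec([3.112,.428,.002]).as_matrix();p0=np.array([.4501,-.0115,.2296])
R=A@R0.T;k=dict(camera_matrix=c['camera_matrix'],R=R,t=b-R@p0)
T=optics.get_calibration('top');ct=lambda a,b,z:ray(T,200+a/4.8,105+b/4.8,z)
for n,P,V,tip,l1,l2 in(("wrist",ray(k,497,61,.114),ray(k,432,8,.062),ray(k,424,76,.045),ray(k,397,40,.042),ray(k,385,80,.042)),
 ("top",ct(563,250,.114),ct(490,215,.062),ct(513,305,.045),None,None)):
    print(n,P,V,tip,l1,l2)
    for a in(.6,.7,.75,.85):
        M=np.array([[np.cos(a),np.sin(a)],[-np.sin(a),np.cos(a)]])
        print(a,"tip",V[:2]+M@(tip-V)[:2],"pin",V[:2]+M@(P-V)[:2])
E
```

```text
wrist [ 0.60824053 -0.14680398  0.114     ] [ 0.64772197 -0.09855386  0.062     ] [ 0.59534303 -0.11999432  0.045     ] [ 0.61960788 -0.08271645  0.042     ] [ 0.58172675 -0.08440509  0.042     ]
0.6 tip [ 0.59238556 -0.08667406] pin [ 0.58789246 -0.1160835 ]
0.7 tip [ 0.59384802 -0.08120898] pin [ 0.58644131 -0.11002294]
0.75 tip [ 0.59478223 -0.07853808] pin [ 0.58594468 -0.10694585]
0.85 tip [ 0.59704495 -0.07335292] pin [ 0.58541551 -0.10073649]
top [ 0.60634508 -0.14690001  0.114     ] [ 0.64499874 -0.10626962  0.062     ] [ 0.5937333  -0.12194449  0.045     ] None None
0.6 tip [ 0.59383685 -0.09026   ] pin [ 0.59015485 -0.11797783]
0.7 tip [ 0.59569074 -0.08523232] pin [ 0.58925997 -0.11244408]
0.75 tip [ 0.59680379 -0.08279423] pin [ 0.58902104 -0.10965059]
0.85 tip [ 0.59938819 -0.07810005] pin [ 0.58896316 -0.10404525]
```

```bash
python3 -m inch '[[[0,-0.003,0],0,255],[[0,0,0],0,255],[[0,0,0],0,255],[[0,0,0],0,255]]' 40
python3 -m inch '[[[0,0.003,0],0,255],[[0,0,0],0,255],[[0,0,0],0,255]]' 25
```

```text
time: 33.75
eef_pos: [0.586, -0.1081, 0.0824]
tcp_rot: [3.13, 0.193, 0.003]
wrist_force: [0.6, -42.5, -9.0]
opening: 0.011
grasp_force: 40.0
time: 34.05
eef_pos: [0.5859, -0.1086, 0.0823]
tcp_rot: [3.132, 0.192, 0.002]
wrist_force: [0.9, -28.9, -5.6]
opening: 0.0113
grasp_force: 25.0
```

```bash
python3 -m inch '[[[0,0,0],0,150],[[0,0,0],0,150],[[0,0,0],0,150],[[0,0,0],0,150],[[0,0,-0.05],0,150],[[0,0,-0.07],0,150],[[0,0,-0.07],0,100],[[0,0,-0.06],0,60],[[0,0.05,0],0,0],[[0,0.07,0],0,0]]'
python3 -m inch '[[[-0.02,0.07,0],0,0],[[-0.02,0.07,0],0,0],[[-0.03,0.07,0],0,0],[[-0.03,0.06,0],0,0],[[0,0.06,0],0,0],[[0,0.06,0],0,0],[[0,0,0],0,0],[[0,0,0],0,0]]'
python3 - <<'E'
from h import *
import cv2
im=optics.camera('top');np.save('t7.npy',im)
g=cv2.cvtColor(im,cv2.COLOR_RGB2GRAY)
a=cv2.imread('pics/top0.png',0);a=cv2.resize(a,(560,420),interpolation=cv2.INTER_AREA)
np.set_printoptions(linewidth=200)
print("before");print(a[144:176,286:322]);print("now");print(g[144:176,286:322])
E
```

```text
time: 35.05
eef_pos: [0.5949, -0.177, 0.234]
tcp_rot: [3.135, 0.196, 0.004]
wrist_force: [-0.0, -0.5, -1.2]
opening: 0.0668
grasp_force: 0.0
time: 35.85
eef_pos: [0.563, -0.4171, 0.2318]
tcp_rot: [-3.135, -0.191, 0.001]
wrist_force: [0.4, 0.4, -0.6]
opening: 0.091
grasp_force: 0.0
before
[[ 51  89 118 ... 146 146 146]
 [ 46  51  89 ... 142 141 141]
 [ 49  43  61 ... 142 142 142]
 ...
 [ 45  48  50 ... 128 157 154]
 [ 46  47  51 ... 102 147 149]
 [ 52  52  51 ...  88 121 142]]
now
[[ 65 102 169 ... 199 199 198]
 [ 63  71 131 ... 193 194 192]
 [ 73  65  91 ... 194 197 196]
 ...
 [175 172  67 ... 205 206 206]
 [181 145  56 ... 199 196 197]
 [167 107  65 ... 188 188 187]]
```

```bash
python3 - <<'E'
from h import *
import cv2
g=cv2.cvtColor(np.load('t7.npy'),cv2.COLOR_RGB2GRAY)
for r in range(144,188):print(r,''.join(f'{int(v)//10:3d}' for v in g[r,280:318]))
T=optics.get_calibration('top')
pj=lambda X:(lambda q:np.round(q[:2]/q[2],1))(T['camera_matrix']@(T['R']@np.array(X)+T['t']))
V=np.array([.645,-.106])
for a in(.6,.7,.8,.9):
    M=np.array([[np.cos(a),np.sin(a)],[-np.sin(a),np.cos(a)]])
    print(a,"pin",pj([*(V+M@([.6063,-.1469]-V)),.114]),"tip",pj([*(V+M@([.5937,-.1219]-V)),.045]))
E
```

```text
144   6  7  7  6  6  6  6 10 16 18 17 17 17 17 17 17 17 17 17 17 17 18 21 20 20 20 20 20 20 20 20 20 20 20 20 20 20 20
145   6  7  6  7  6  6  6  7 13 18 17 17 17 17 17 17 17 17 17 17 17 15 18 20 21 20 20 20 20 20 20 20 19 19 19 19 19 19
146   7  7  7  7  7  6  7  6  9 16 18 17 17 17 17 17 17 17 17 15 14 12 12 15 18 20 20 19 19 19 19 19 19 19 19 19 19 19
147   7  6  7  6  7  7  6  6  6  9 15 17 17 17 17 17 17 18 17 12 10 10 11 10 12 18 19 18 18 18 19 19 19 19 18 19 18 19
148   7  6  7  6  7  7  6  6  7  6 10 18 17 17 17 17 17 17 16 10 11 10 11 11 10 14 19 18 18 18 18 19 18 18 18 19 18 19
149   7  6  7  7  6  7  7  6  6  6  8 16 18 17 17 17 17 18 14 10 11 11 11 11 10 12 19 18 18 18 18 18 18 18 18 18 18 18
150   7  7  6  7  7  7  6  7  7  6  6 10 15 17 17 17 17 17 12 11 11 11 11 11 11 13 19 18 18 18 18 18 18 18 18 18 18 18
151   6  7  7  7  6  7  7  7  7  6  6  6 11 19 17 17 17 17  9  9 11 11 11 11 10 12 19 18 18 18 18 18 18 18 18 18 19 18
152   6  6  7  7  7  7  7  6  6  6  6  8 16 22 20 17 17 17 14  6 10  8  9 10  8 13 19 19 18 18 18 18 18 18 18 18 18 18
153   6  7  7  6  6  7  7  6 
[... 3595 characters left out ...]
7 17 17 17 17 17 17 17 17 17 14  9 10 14 21 20 20 19 20 20 20 20
184   5  5  4  5  5  4  6  5  5  7  7  7  6  7 12 18 17 17 17 17 17 16 16 17 17 17 17  9 10 13 20 20 19 19 19 19 19 19
185   4  5  5  5  5  5  5  5  6  7  7  6  6  9 11 18 17 17 16 17 17 16 17 16 17 17 16 10 10 11 19 18 18 18 18 18 18 19
186   5  4  5  5  4  5  6  6  7  7  6  5  6 10 10 18 17 16 17 17 17 17 17 17 17 17 14 11 18 17 19 19 19 19 19 19 18 19
187   6  6  5  5  7  6  7  7  7  6  6  6  9 10 15 18 17 17 16 17 17 17 16 17 17 16 11 12 21 19 19 19 19 19 19 19 19 19
0.6 pin [306.7 162.5] tip [296.  168.3]
0.7 pin [304.7 162.8] tip [294.3 167.7]
0.8 pin [302.7 162.8] tip [292.7 166.8]
0.9 pin [300.6 162.7] tip [291.1 165.9]
```

The tooth (row 167, columns 292–300) lies radially, exactly centred between the lugs (rows 160.5 and 173), at full depth. So the lever is fully in and the carousel is clicked.

```bash
python3 -c "
from plant import order
print(order.job_done())"
```

```text
the job is handed in; nothing more can be done
None
```

I handed the job in at about 36 s of the 72 s allowed; the hand-in returned no verdict. The new reel is on the spindle, clicked in under the feed bracket, the lock lever is fully in against its stop, and the robot is clear of everything.

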